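Lock the board clamp through its L-shaped gate

ROBOT

A 6-joint arm with a two-finger parallel gripper is mounted at the origin on a cart in front of the work surface, level with it; the furniture and walls round the work are solid. World frame = base frame: x ahead of the robot, y to its left, z up, the work surface at z = 0. Lengths are in mm, angles in rad, forces in N, time in s.
With the tool pointing down it reaches from about 300 to 875 mm from the base axis. Payload 6.4 kg.
Tool frame: the origin (TCP) lies midway between the tips of the shut fingers; the grasp point (between the pads) lies 19 mm behind it (bot.hold_point_z is the distance from the TCP to the grasp point, in mm); z points along the fingers, y is the line along which they close (so a half turn about z gives the same grasp; the last joint's range is limited). The gripper opens to 85 mm and grips with 20 to 120 N. Pads are 22 mm wide; open, the fingers measure 114 mm over their backs; the gripper's body (76 mm by 85 mm) begins 54 mm behind the grasp point. The pads swing forward as they close: fully open they stand 13 mm farther back than shut.
Start: joints at [1.008, 0.181, 1.607, -0, 1.354, -0.206], TCP at [200.824, 538.805, 231.288] pointing down, gripper open.
Joint ranges: [-2.99, 2.99], [-0.89, 2.07], [0.3, 2.58], [-1.14, 4.28], [0, 2.63], [-3.12, 3.12]. Speed limits (rad/s): [2.57, 2.57, 3.01, 3.14, 3.14, 3.14].

INTERFACE

Orientations are given as a rotation vector (axis times angle).
In Python, from station import get_obs, imaging, bot gives the robot as it stands.
- The arm moves only by the tool arm_command, never from a script. Its argument "motion" is a list of rows, each a list of 5 numbers: the closure, from -1 (fully open) to 1 (shut), then the shift along the tool's x, y, z normalised to -1 to 1, where 1 is 200 mm, then the turn about the tool's z normalised to -1 to 1, where 1 is 0.5 rad. A call has 1 to 12 rows; each row is the pose to reach, as a shift and turn from the pose commanded when the call began, along the tool's axes at that moment; what a row does not reach only later rows make up. A row lasts 1/12 s, in which the tool goes at most 41.7 mm and 7.16 degrees, less where a joint would pass 70% of its speed; a pose out of reach is approached as far as the arm can. A call with a number of a shift or a turn outside -1 to 1 is refused whole. A call with a gripper value outside its range is refused whole. The fingers move at their own pace and stop on an object; "force" is the grip in N (left out, the last holds). Time passes only in rows, so rows that repeat a pose let the fingers close. It gives the time, the measured TCP pose, the force, the opening and the grip force at its end, in the units of the state.
- get_obs(): the state, without advancing time (a new reading comes with each control period).
- imaging.capture(name): name is "scene" or "side" or "wrist"; returns (picture, depth): 480x640x3 uint8, red, green, blue; 480x640 float32, mm along the optical axis (not along the pixel's ray), 0 where there is no reading.
- imaging.camera_info(name): a dict with "mtx" (3x3 intrinsics, pixels), "extrinsics" (4x4, takes a point from camera to world coordinates). Camera axes: x right, y down, z forward; pixel columns grow to the right and rows downward; lengths in mm; the calibration is good to about 2 mm. The wrist camera is an equidistant fisheye: a pixel r from the principal point sees the ray r / f radians off the axis. A picture is of the moment at which its call begins: read the wrist's pose just before it. camera_info takes no time and is no camera call; for the wrist camera it gives the pose at the moment of the call.
- bot.sign_off(): hands the job in; it is judged then, once.
The state is a dict: "time": time; "qpos": joint angles; "dq": joint speeds; "joint_torque": joint torques, N m; "eef_pos": TCP position; "ee_rot": TCP orientation; "contact_force": force on the tool from outside, world axes, zero at the start; "ft_torque": the same for the moment, N m; "grip_width": finger opening in mm; "grip_force": force on a finger pad.
Only numpy, scipy, OpenCV 4.12 (cv2) and the standard library are available. Lean on these libraries where they do the work, as an engineer would, in place of code of your own. Each camera call takes 0.05 s, during which the arm holds its last target. There are 200 camera calls.

TASK

Clamp the circuit board in the metal jig: with closed fingertips push the upright black knob along the long leg of its L-shaped slot (towards the board) up to the corner, then push it sideways, to the right, round the corner to the very end of the short leg, so that the jaw has slid the board up to the fixed stop and is locked there. Only push the knob, gently, and stop pushing when it meets the end of a leg; do not pinch it, do not touch the board or the jaw, and leave the can, the tape roll and the spool where they are. Finish clear of everything.

Things in the scene. Friction and masses are not known exactly. Their poses are not given: they have to be found in the camera images.
- jig: Clamping jig, fixed: aluminium base 248 (x) x 130 (y) x 10 mm, gate plate with L slot on its near part, board nest behind. Origin on the underside, 150 mm from the near end, 98 mm from the far end, midway in y. x axis: along the slot's long leg, from gate to board; y axis: to the left of that; the short leg runs to the right, along -y. Fixed stop at the far end: face at x = 80 mm, 30 mm high.
- knob_top (a point): Centre of the top of the black knob, a round upright post of 22 mm diameter, 32 to 70 mm above the bench (2 to 40 mm above the gate plate). Its 11 mm steel pin runs in the slot with 1.5 mm play all round. It is captive and cannot be lifted out; it slides with about 2 to 4 N of friction and stays where it is left.
- knob: The black knob with its pin, a round post of 22 mm diameter and 38 mm height on an 11 mm steel pin; origin on its axis, 22 mm above the bench (48 mm below its top). Not to be hit on the way: the magnifier lamp's head, fixed over the bench to the right of the jig (x 0.41 to 0.66, y -0.30 to +0.08, z 0.18 to 0.27 m); its arm runs on to the right (to y = -0.73), up to z = 0.31 m.
- corner (a point): Corner of the L slot (14 mm wide) at the gate plate's top, 30 mm above the bench, jig x, y = -68, +22 mm: the knob's axis passes here at the end of the 60 mm long leg, which starts at -128, +22 mm. The gate plate covers jig x -150 to -45 mm and the full width. The corner's inner edge is rounded, radius 6 mm.
- slot_end (a point): End of the 40 mm short leg at the gate plate's top, 30 mm above the bench, jig x, y = -68, -18 mm: the knob's axis stands here when locked. Both ends of the slot are solid metal: a push that goes on against them builds up force quickly, so push slowly there and stop at about 10 N.
- carriage (a joint): Travel of knob and jaw along the long leg (jig +x), m: 0 at the near end, 0.060 at the corner (play up to 0.0615). It starts between 0 and 0.015.
- cross (a joint): Travel of the knob along the short leg (jig -y, to the right), m: 0 in the long leg, 0.040 at the end of the short leg (play up to 0.0415). While the knob is in the short leg the carriage cannot slide back.
- jaw: The moving jaw, an aluminium bar 12 x 58 x 18 mm with a rubber face, just behind the gate, 11.5 to 29.5 mm above the bench; origin 2 mm behind its rubber face, 17 mm above the bench. It moves with the carriage and pushes the board along the nest; a light spring behind it (1.5 N/mm, up to 4 N) yields over the last 1 to 2 mm of the long leg.
- board: The green circuit board, loose, 52 x 74 x 13 mm, flat on two 2 mm ledges in the nest with its 52 mm side along the jig's x; origin at the centre of its underside. It starts 10 to 28 mm short of the fixed stop; clamped, its origin is at jig x = 53 to 54.5 mm.
- can: Bystander: small can with a screw lid, 50 mm diameter, 78 mm high, to the left of the jig; origin at the centre of its underside.
- tape: Bystander: black roll of tape lying flat, 66 mm diameter, 19 mm high, to the left of the jig, nearer the robot; origin at the centre of its underside.
- spool: Bystander: small yellow spool lying flat, 42 mm diameter, 10 mm high, on the far right of the jig; origin at the centre of its underside.
There are look-alikes about, which are no part of the job. There is more than one size of the board; the job needs the larger.

How it is judged (in metres and radians):
On the way:
1. the knob has been pushed along the long leg to the corner (value of joint carriage above 0.05 m and value of joint cross below 0.012 m), for 0.05 s.
At the end, for the whole second after the job is handed in: The knob is at rest within 4 mm of the end of the short leg (joint cross over 0.036) with the carriage still at the corner's depth (over 0.0565), and the board lies flat and square in the nest, at rest, its origin past jig x = 51.5 mm (value of joint carriage above 0.0565 m and value of joint cross above 0.036 m and x of board in the frame of jig above 0.0515 m and z of board in the frame of jig below 0.013 m and angle between the x axis of board and the x axis of jig, either way round below 0.1 rad and linear speed of board below 0.01 m/s and linear speed of knob below 0.005 m/s); the robot touches nothing.
It fails at once if the knob is pinched or pushed with more than 35 N (contact force between the fingers and knob above 35 N).
It fails at once if the fingers touch the board (contact force between the fingers and board above 1 N).
It fails at once if the fingers push the jaw (contact force between the fingers and jaw above 1 N).
It fails at once if the board is lifted more than 8 mm or tipped (z of board in the frame of jig above 0.018 m or angle between board's own z axis and vertical above 0.3 rad).
It fails at once if the can, the tape roll or the spool is moved more than 20 mm (distance of any of can, tape, spool from where it was at the start of the episode above 0.02 m).
It also fails if it takes over 54 s, if anything falls off the work surface, if the arm or the gripper's body presses on something with over 40 N, if the wrist force passes 120 N, or if a joint passes its speed limit or range.

## Working session

There is one attempt and no reset: what is moved stays moved. The work goes in short steps, Python scripts to look and compute and a tool call to move; the robot and the scene stay as the last step left them, time stands still between calls to the robot, and variables do not carry over. Pictures are saved under pics/ and viewed, at most 10 in all, crops included, and the job is handed in when it is done.

Besides the shell and the picture viewer there is one more tool, called after "Request:" as name(argument=value, ...), one argument or row to a line, values as JSON. arm_command: Moves the arm, as the interface text tells. Scaled input: -1 to 1 covers 200 mm each way for a shift and 0.5 rad each way for a turn. Its arguments: {"type":"object","properties":{"motion":{"type":"array"},"force":{"type":"number"}},"required":["motion"]}

```bash
mkdir -p pics; ls; python3 - <<'E'
from station import get_obs, imaging, bot
import cv2,numpy as np
for n in("scene","side"):
    p,d=imaging.capture(n); cv2.imwrite(f"pics/{n}.png",p[:,:,::-1]); np.save(f"pics/{n}_d.npy",d)
    i=imaging.camera_info(n); print(n,np.round(i["mtx"],1).tolist(),np.round(i["extrinsics"],3).tolist())
o=get_obs(); print(o)
E
```

```text
pics
scene [[455.9, 0.0, 319.2], [0.0, 455.9, 234.7], [0.0, 0.0, 1.0]] [[0.551, -0.53, 0.644, -152.4], [-0.834, -0.343, 0.432, -245.926], [-0.008, -0.776, -0.631, 757.887], [0.0, 0.0, 0.0, 1.0]]
side [[599.1, 0.0, 316.9], [0.0, 599.1, 237.9], [0.0, 0.0, 1.0]] [[0.808, -0.382, 0.449, -6.843], [-0.589, -0.514, 0.623, -527.202], [-0.007, -0.768, -0.64, 843.881], [0.0, 0.0, 0.0, 1.0]]
{'time': 0.1, 'qpos': array([ 1.00773186e+00,  1.81514979e-01,  1.60789758e+00, -3.56636167e-05,
        1.35381460e+00, -2.06297106e-01]), 'dq': array([-4.05485785e-05, -1.25768142e-03, -1.59541433e-03,  2.63041504e-03,
       -7.04801493e-04,  6.78711274e-04]), 'joint_torque': array([-2.08159572e-04, -4.45872045e+01, -3.52236843e+01, -3.71915603e-04,
        4.09369051e-03, -2.91267793e-05]), 'eef_pos': array([200.53605011, 538.3618964 , 230.45216766]), 'ee_rot': array([-5.57326293e-01, -3.09117053e+00,  2.39993056e-03]), 'contact_force': array([-0.58430027,  0.02412602, -0.82325721]), 'ft_torque': array([ 0.00567067, -0.00205489, -0.02360947]), 'grip_force': 0.0, 'grip_width': 85.49555201070122}
```

View pics/scene.png

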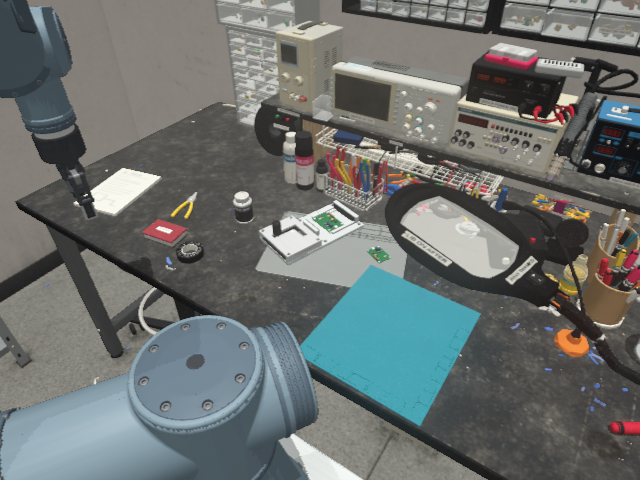

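View pics/side.png

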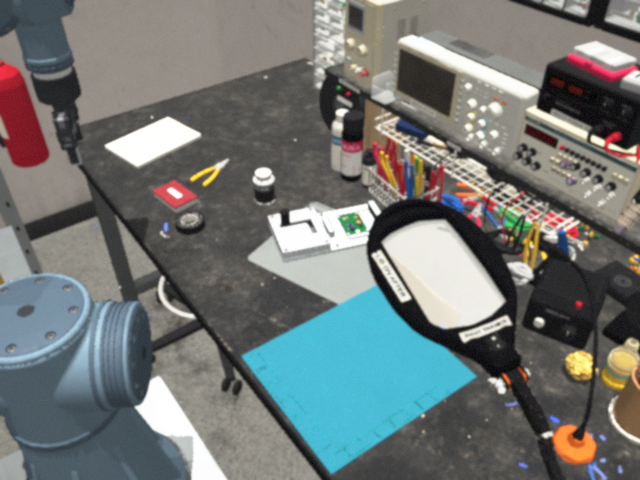

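The jig is at scene (310,232) and side (325,230), with the knob at about (277,228) and (285,217). The can is to its left and the lamp to its right. I'll enlarge both.

```bash
python3 - <<'E'
import cv2,numpy as np
a=cv2.imread("pics/scene.png")[195:270,250:375]; b=cv2.imread("pics/side.png")[190:265,260:385]
cv2.imwrite("pics/c1.png",np.vstack([cv2.resize(a,(500,300),interpolation=cv2.INTER_CUBIC),cv2.resize(b,(500,300),interpolation=cv2.INTER_CUBIC)]))
E
```

```text
(no output)
```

View pics/c1.png

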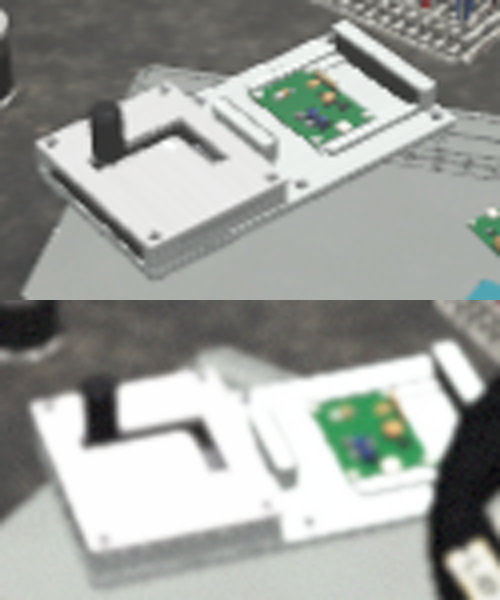

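The gate plate's corners, the knob top and the L slot are readable in both crops (scene: corners (38,142), (150,250), (288,185), knob top (106,106)). Next I'll triangulate on known heights and fit the jig pose.

```bash
cat > h.py <<'E'
import numpy as np
from station import get_obs, imaging, bot
def onplane(n,px,z):
    i=imaging.camera_info(n); E=np.array(i["extrinsics"]); r=E[:3,:3]@np.linalg.solve(np.array(i["mtx"]),[*px,1.])
    return E[:3,3]+r*(z-E[2,3])/r[2]
def fit(J,W):
    J=np.array(J,float)[:,:2];W=np.array(W)[:,:2];a=J-J.mean(0);b=W-W.mean(0)
    t=np.arctan2((a[:,0]*b[:,1]-a[:,1]*b[:,0]).sum(),(a*b).sum());R=np.array([[np.cos(t),-np.sin(t)],[np.sin(t),np.cos(t)]])
    o=W.mean(0)-R@J.mean(0);return t,o,W-(J@R.T+o),R
E
python3 - <<'E'
from h import *
np.set_printoptions(precision=1,suppress=True)
J=[(-150,65),(-150,-65),(-45,-65),(-45,65)]
C={"scene":((250,195),0,[(38,142),(150,249),(289,184),(172,85)],(106,105)),
   "side":((260,190),300,[(31,403),(92,549),(280,518),(203,369)],(98,379))}
for n,(o,dy,ps,k) in C.items():
    f=lambda p:(o[0]+(p[0]+.5)/4-.5,o[1]+(p[1]-dy+.5)/4-.5)
    W=[onplane(n,f(p),30) for p in ps]
    t,O,res,R=fit(J,W); kw=onplane(n,f(k),70)[:2]
    print(n,t,O,res.tolist()); print("knob w",kw,"jig",R.T@(kw-O))
    if n=="scene":
        for p,z in [((112,162),32),((178,125),30),((222,158),30),((455,118),10)]: print(p,R.T@(onplane(n,f(p),z)[:2]-O))
    d=np.load(f"pics/{n}_d.npy");c=f(k);print("depth",d[int(c[1])-1:int(c[1])+3,int(c[0])-2:int(c[0])+3])
    i=imaging.camera_info(n);E=np.array(i["extrinsics"])
    for nm,pp in (("can",None),):pass
print(np.array(imaging.camera_info("wrist")["extrinsics"]))
E
```

```text
scene -0.35167267734116875 [640.1 278.7] [[0.6893669920843877, -0.0994471466577238], [2.0170729779201793, 0.39423349729401025], [-0.8397511648952332, -0.020486017714347327], [-1.8666888051091064, -0.2743003329217686]]
knob w [537.  344.2] jig [-119.4   26. ]
(112, 162) [-123.5   17.2]
(178, 125) [-67.7  25.8]
(222, 158) [-64.4 -19.2]
(455, 118) [ 98.1 -57.6]
depth [[1257.5 1257.3 1257.3 1255.  1257.7]
 [1250.8 1141.3 1138.  1135.9 1135.2]
 [1131.6 1134.8 1133.7 1132.8 1136.7]
 [1128.2 1131.  1129.8 1133.5 1131.4]]
side -0.3348395103228864 [640.6 283. ] [[1.8027943919746576, 0.33264379558482915], [3.4059136317526395, -0.0029396226388485047], [-2.9462397393022, -3.6483263811842903], [-2.26246828442504, 3.318622208238253]]
knob w [536.2 345. ] jig [-119.    24.3]
depth [[1287.4 1285.1 1284.3 1284.4 1282. ]
 [1284.5 1284.3 1280.2 1283.5 1282.2]
 [1282.4 1284.9 1284.2 1283.  1284.7]
 [1275.5 1274.5 1280.4 1279.7 1278.6]]
[[  0.3   0.9   0.3 123. ]
 [  0.9  -0.3  -0.1 568.3]
 [ -0.    0.3  -0.9 372.4]
 [  0.    0.    0.    1. ]]
```

Jig yaw is about -0.345 rad, origin about (640, 280), and the knob is at jig x≈-119. The tool is already aligned, with tool x = jig -x and tool y = jig +y. I'll shut the fingers and move to a hover behind the knob.

Request:
arm_command(
  motion=[
    [1,-0.08,-0.015,0,0],
    [1,-0.2,-0.04,0,0],
    [1,-0.35,-0.07,0,0],
    [1,-0.5,-0.1,0,0],
    [1,-0.65,-0.13,0,0],
    [1,-0.8,-0.16,0,0],
    [1,-0.92,-0.18,0,0],
    [1,-1,-0.2,0,0],
    [1,-1,-0.2,0,0],
  ],
  force=40,
)

```text
time: 0.85
eef_pos: [376.8, 429.4, 230.8]
ee_rot: [0.563, 3.09, -0.002]
contact_force: [0.0, 0.2, 1.0]
grip_width: 0.4
grip_force: 0.0
```

Request:
arm_command(
  motion=[
    [1,-0.08,-0.015,0,0],
    [1,-0.2,-0.04,0,0],
    [1,-0.35,-0.07,0,0],
    [1,-0.5,-0.1,0,0],
    [1,-0.63,-0.13,0,0],
    [1,-0.7,-0.14,0.1,0],
    [1,-0.72,-0.14,0.2,0],
    [1,-0.72,-0.14,0.3,0],
    [1,-0.72,-0.14,0.4,0],
    [1,-0.72,-0.14,0.45,0],
    [1,-0.72,-0.14,0.45,0],
  ],
)

```text
time: 1.77
eef_pos: [497.0, 354.5, 138.0]
ee_rot: [-0.556, -3.087, 0.005]
contact_force: [-0.6, -0.5, 0.5]
grip_width: -0.0
grip_force: 0.0
```

```bash
python3 - <<'E'
from h import *
import cv2
o=get_obs();print(o["time"],o["eef_pos"],o["ee_rot"],o["grip_width"],o["contact_force"])
E=np.array(imaging.camera_info("wrist")["extrinsics"]);p,d=imaging.capture("wrist");np.save("pics/wE.npy",E)
print(np.round(E,3).tolist(),imaging.camera_info("wrist")["mtx"]);cv2.imwrite("pics/w1.png",p[:,:,::-1])
E
```

```text
1.7667 [496.96697455 354.48058982 138.01902987] [-0.55592302 -3.08685161  0.00515361] -0.0037798717042612055 [-0.55070893 -0.53958969  0.52338988]
[[0.35, 0.89, 0.293, 420.077], [0.937, -0.331, -0.113, 384.483], [-0.004, 0.314, -0.949, 280.263], [0.0, 0.0, 0.0, 1.0]] [[371.64829954   0.         323.06499971]
 [  0.         371.64829954 235.82983341]
 [  0.           0.           1.        ]]
```

View pics/w1.png

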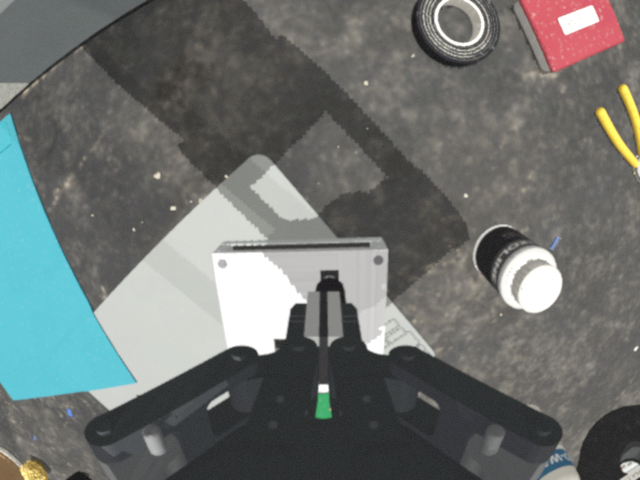

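The wrist view shows the gate plate's near corners at (213,252) and (387,250). The fingers hide the knob, and the can at (520,270) and the tape are well clear. I'll refine the jig pose from those corners.

```bash
python3 - <<'E'
from h import *
E=np.load("pics/wE.npy");K=imaging.camera_info("wrist")["mtx"]
def g(px,z):
    u=np.array([px[0]-K[0][2],px[1]-K[1][2]]);r=np.hypot(*u);th=r/K[0][0]
    d=E[:3,:3]@np.array([*(np.sin(th)*u/r),np.cos(th)]);return E[:3,3]+d*(z-E[2,3])/d[2]
a,b=g((213,252),30),g((387,250),30);v=b-a
print(a,b,np.hypot(*v[:2]),"yaw",np.arctan2(-v[0],v[1]))
t=np.arctan2(-v[0],v[1]);m=(a+b)[:2]/2;print("origin",m+150*np.array([np.cos(t),np.sin(t)]))
for n,p,z in(("can",(532,287),78),("tape",(457,22),19)):print(n,g(p,z))
E
```

```text
[480.78220164 273.51697626  30.        ] [523.72671865 394.32686977  30.        ] 128.21568512201662 yaw -0.34154118244376164
origin [643.59039739 283.68097515]
can [566.49562839 480.82682977  78.        ]
tape [383.01675708 499.70133665  19.        ]
```

Request:
arm_command(
  motion=[
    [1,0,0.01,0.08,0],
    [1,0,0.01,0.2,0],
    [1,0,0.01,0.3,0],
    [1,0,0.01,0.4,0],
    [1,0,0.01,0.46,0],
    [1,0,0.01,0.48,0],
    [1,0,0.01,0.48,0],
  ],
)

```text
time: 2.4
eef_pos: [499.9, 357.0, 45.3]
ee_rot: [-0.557, -3.091, 0.0]
contact_force: [-1.0, -0.4, 0.6]
grip_width: 0.2
grip_force: 0.0
```

Request:
arm_command(
  motion=[
    [1,-0.015,0,0,0],
    [1,-0.03,0,0,0],
    [1,-0.045,0,0,0],
    [1,-0.06,0,0,0],
    [1,-0.075,0,0,0],
    [1,-0.09,0,0,0],
    [1,-0.105,0,0,0],
    [1,-0.12,0,0,0],
    [1,-0.135,0,0,0],
    [1,-0.15,0,0,0],
    [1,-0.15,0,0,0],
  ],
)

```text
time: 3.32
eef_pos: [528.8, 346.2, 45.3]
ee_rot: [0.558, 3.091, 0.0]
contact_force: [0.2, 0.9, 0.4]
grip_width: 0.2
grip_force: 0.1
```

Request:
arm_command(
  motion=[
    [1,-0.012,0,0,0],
    [1,-0.024,0,0,0],
    [1,-0.036,0,0,0],
    [1,-0.048,0,0,0],
    [1,-0.06,0,0,0],
    [1,-0.072,0,0,0],
    [1,-0.084,0,0,0],
    [1,-0.096,0,0,0],
    [1,-0.108,0,0,0],
    [1,-0.12,0,0,0],
  ],
)

```text
time: 4.15
eef_pos: [550.9, 337.8, 45.2]
ee_rot: [-0.557, -3.092, 0.0]
contact_force: [-2.6, 2.3, -0.8]
grip_width: -0.3
grip_force: 1.2
```

```bash
python3 - <<'E'
from h import *
import cv2
a=imaging.capture("scene")[0][195:270,250:375]; b=imaging.capture("side")[0][190:265,260:385]
cv2.imwrite("pics/c2.png",np.vstack([cv2.resize(x,(500,300),interpolation=cv2.INTER_CUBIC) for x in(a,b)])[:,:,::-1])
o=get_obs();print(o["eef_pos"],o["contact_force"])
E
```

```text
[551.20098338 337.60256202  45.25280468] [0.12218259 0.64688285 0.27044744]
```

View pics/c2.png

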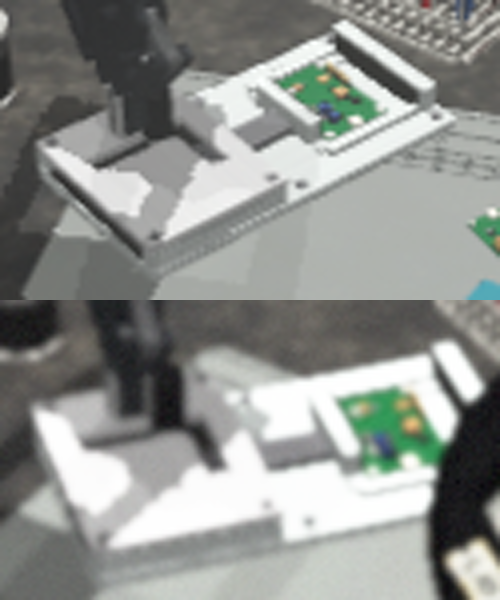

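The knob and jaw are moving and the jaw has reached the board. The knob, at about (150,115) in the scene crop, is ahead of the fingers, with about 14 mm left to the corner. Now I'll push slowly.

Request:
arm_command(
  motion=[
    [1,-0.006,0,0,0],
    [1,-0.012,0,0,0],
    [1,-0.018,0,0,0],
    [1,-0.024,0,0,0],
    [1,-0.03,0,0,0],
    [1,-0.036,0,0,0],
    [1,-0.042,0,0,0],
    [1,-0.048,0,0,0],
  ],
)

```text
time: 4.92
eef_pos: [559.8, 334.6, 45.3]
ee_rot: [0.557, 3.092, 0.0]
contact_force: [-1.8, 2.4, -0.3]
grip_width: 0.0
grip_force: 1.2
```

Request:
arm_command(
  motion=[
    [1,-0.003,0,0,0],
    [1,-0.006,0,0,0],
    [1,-0.009,0,0,0],
    [1,-0.012,0,0,0],
  ],
)

```text
time: 5.25
eef_pos: [562.0, 333.8, 45.3]
ee_rot: [0.557, 3.092, 0.0]
contact_force: [-1.4, 2.4, -0.0]
grip_width: -0.1
grip_force: 1.1
```

Request:
arm_command(
  motion=[
    [1,-0.003,0,0,0],
    [1,-0.006,0,0,0],
    [1,-0.009,0,0,0],
    [1,-0.012,0,0,0],
  ],
)

```text
time: 5.58
eef_pos: [564.2, 332.9, 45.3]
ee_rot: [-0.557, -3.092, -0.0]
contact_force: [-1.6, 1.5, 0.4]
grip_width: 0.0
grip_force: 1.1
```

Request:
arm_command(
  motion=[
    [1,-0.003,0,0,0],
    [1,-0.005,0,0,0],
    [1,-0.008,0,0,0],
  ],
)

```text
time: 5.83
eef_pos: [565.7, 332.3, 45.3]
ee_rot: [-0.557, -3.092, 0.0]
contact_force: [-1.2, 1.6, 0.5]
grip_width: 0.1
grip_force: 1.1
```

Request:
arm_command(
  motion=[
    [1,-0.003,0,0,0],
    [1,-0.005,0,0,0],
    [1,-0.008,0,0,0],
  ],
)

```text
time: 6.08
eef_pos: [567.0, 331.9, 45.3]
ee_rot: [-0.557, -3.091, 0.0]
contact_force: [-3.7, 3.3, -0.2]
grip_width: -0.1
grip_force: 2.0
```

Request:
arm_command(
  motion=[
    [1,-0.003,0,0,0],
    [1,-0.005,0,0,0],
    [1,-0.008,0,0,0],
  ],
)

```text
time: 6.33
eef_pos: [568.2, 331.4, 45.2]
ee_rot: [-0.557, -3.091, 0.0]
contact_force: [-4.3, 2.4, 1.5]
grip_width: 0.1
grip_force: 3.0
```

Request:
arm_command(
  motion=[
    [1,-0.003,0,0,0],
    [1,-0.005,0,0,0],
  ],
)

```text
time: 6.5
eef_pos: [568.4, 331.4, 45.2]
ee_rot: [-0.557, -3.089, 0.0]
contact_force: [-7.2, 3.7, 3.0]
grip_width: -0.2
grip_force: 4.5
```

Request:
arm_command(
  motion=[
    [1,-0.002,0,0,0],
    [1,-0.004,0,0,0],
  ],
)

```text
time: 6.67
eef_pos: [568.6, 331.4, 45.2]
ee_rot: [-0.556, -3.088, 0.0]
contact_force: [-10.1, 4.9, 5.7]
grip_width: -0.2
grip_force: 5.6
```

The knob is at the corner with a 10 N reaction. I'll back off and go round to the knob's left side.

Request:
arm_command(
  motion=[
    [1,0.02,0,0,0],
    [1,0.06,0,0,0],
    [1,0.07,0.03,0,0],
    [1,0.07,0.1,0,0],
    [1,0.07,0.17,0,0],
    [1,0.07,0.21,0,0],
    [1,0.05,0.22,0,0],
    [1,0,0.22,0,0],
    [1,-0.05,0.22,0,0],
    [1,-0.075,0.22,0,0],
    [1,-0.075,0.22,0,0],
  ],
)

```text
time: 7.58
eef_pos: [601.7, 365.0, 45.4]
ee_rot: [0.561, 3.09, 0.0]
contact_force: [-0.3, -0.7, -0.2]
grip_width: 0.2
grip_force: 0.0
```

```bash
python3 - <<'E'
from h import *
import cv2
a=imaging.capture("scene")[0][195:270,250:375]; b=imaging.capture("side")[0][190:265,260:385]
cv2.imwrite("pics/c3.png",np.vstack([cv2.resize(x,(500,300),interpolation=cv2.INTER_CUBIC) for x in(a,b)])[:,:,::-1])
o=get_obs();print(o["eef_pos"],o["contact_force"])
E
```

```text
[600.18766723 365.71749424  45.10087513] [-0.28577938  0.66604078 -1.29343261]
```

View pics/c3.png

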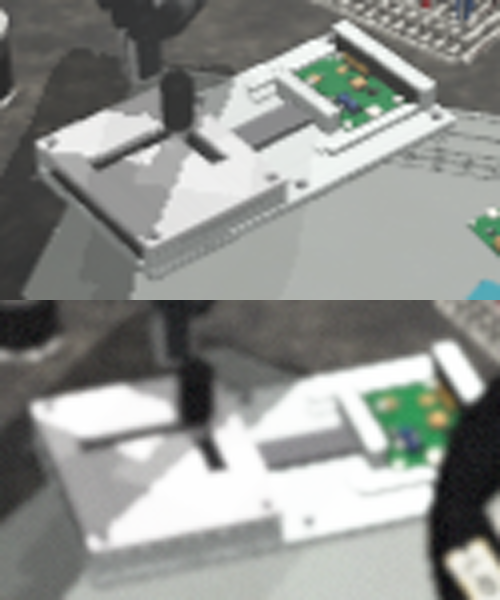

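The knob is at the corner (top at (178,73) in the scene crop), the board is against the stop, and the fingers are on the knob's left. Now for the sideways push.

Request:
arm_command(
  motion=[
    [1,0,-0.012,0,0],
    [1,0,-0.024,0,0],
    [1,0,-0.036,0,0],
    [1,0,-0.048,0,0],
    [1,0,-0.06,0,0],
    [1,0,-0.072,0,0],
    [1,0,-0.084,0,0],
    [1,0,-0.096,0,0],
    [1,0,-0.105,0,0],
    [1,0,-0.115,0,0],
  ],
)

```text
time: 8.52
eef_pos: [591.9, 345.1, 45.4]
ee_rot: [0.557, 3.091, 0.001]
contact_force: [0.3, 1.4, -0.3]
grip_width: 0.1
grip_force: 0.8
```

Request:
arm_command(
  motion=[
    [1,0,-0.01,0,0],
    [1,0,-0.02,0,0],
    [1,0,-0.03,0,0],
    [1,0,-0.04,0,0],
    [1,0,-0.05,0,0],
  ],
)

```text
time: 8.93
eef_pos: [588.3, 335.5, 45.4]
ee_rot: [0.557, 3.092, 0.0]
contact_force: [0.2, 1.4, -0.0]
grip_width: 0.2
grip_force: 0.8
```

Request:
arm_command(
  motion=[
    [1,0,-0.01,0,0],
    [1,0,-0.02,0,0],
    [1,0,-0.03,0,0],
    [1,0,-0.04,0,0],
    [1,0,-0.05,0,0],
    [1,0,-0.06,0,0],
    [1,0,-0.07,0,0],
  ],
)

```text
time: 9.52
eef_pos: [583.4, 322.4, 45.4]
ee_rot: [0.557, 3.091, 0.0]
contact_force: [1.3, 0.9, 0.4]
grip_width: 0.2
grip_force: 0.8
```

Request:
arm_command(
  motion=[
    [1,0,-0.005,0,0],
    [1,0,-0.01,0,0],
    [1,0,-0.015,0,0],
    [1,0,-0.02,0,0],
  ],
)

```text
time: 9.85
eef_pos: [582.0, 318.8, 45.3]
ee_rot: [0.557, 3.092, 0.0]
contact_force: [0.8, 1.3, 0.4]
grip_width: 0.3
grip_force: 0.8
```

Request:
arm_command(
  motion=[
    [1,0,-0.004,0,0],
    [1,0,-0.008,0,0],
    [1,0,-0.012,0,0],
    [1,0,-0.016,0,0],
    [1,0,-0.02,0,0],
  ],
)

```text
time: 10.27
eef_pos: [580.6, 315.0, 45.3]
ee_rot: [0.557, 3.092, 0.0]
contact_force: [1.9, 1.6, -0.6]
grip_width: -0.1
grip_force: 0.8
```

Request:
arm_command(
  motion=[
    [1,0,-0.003,0,0],
    [1,0,-0.006,0,0],
    [1,0,-0.009,0,0],
  ],
)

```text
time: 10.52
eef_pos: [580.0, 313.3, 45.3]
ee_rot: [0.557, 3.092, 0.0]
contact_force: [2.0, 0.5, 0.1]
grip_width: 0.2
grip_force: 0.8
```

Request:
arm_command(
  motion=[
    [1,0,-0.003,0,0],
    [1,0,-0.006,0,0],
    [1,0,-0.009,0,0],
  ],
)

```text
time: 10.77
eef_pos: [579.4, 311.7, 45.3]
ee_rot: [0.558, 3.092, 0.0]
contact_force: [3.1, 1.8, -0.7]
grip_width: -0.0
grip_force: 1.7
```

Request:
arm_command(
  motion=[
    [1,0,-0.003,0,0],
    [1,0,-0.006,0,0],
  ],
)

```text
time: 10.93
eef_pos: [579.3, 311.4, 45.4]
ee_rot: [0.558, 3.091, 0.003]
contact_force: [3.9, 6.1, -1.2]
grip_width: 0.2
grip_force: 3.6
```

Request:
arm_command(
  motion=[
    [1,0,-0.003,0,0],
    [1,0,-0.006,0,0],
  ],
)

```text
time: 11.1
eef_pos: [579.2, 311.1, 45.6]
ee_rot: [0.557, 3.09, 0.005]
contact_force: [4.7, 9.7, -3.5]
grip_width: -0.0
grip_force: 5.3
```

The reaction has risen to about 10 N, so the knob is at the end of the short leg. I'll back off, rise clear and check.

Request:
arm_command(
  motion=[
    [1,0,0.02,0,0],
    [1,0,0.06,0,0],
    [1,0,0.12,0,0],
    [1,0,0.18,-0.02,0],
    [1,0,0.2,-0.12,0],
    [1,0,0.2,-0.25,0],
    [1,0,0.2,-0.4,0],
    [1,0,0.2,-0.55,0],
    [1,0,0.2,-0.65,0],
    [1,0,0.2,-0.7,0],
    [1,0,0.2,-0.7,0],
  ],
)

```text
time: 12.02
eef_pos: [593.7, 347.5, 188.3]
ee_rot: [0.557, 3.088, 0.003]
contact_force: [0.5, 1.6, 0.6]
grip_width: -0.0
grip_force: 0.0
```

```bash
python3 - <<'E'
from h import *
import cv2
a=imaging.capture("scene")[0][195:270,250:375]; b=imaging.capture("side")[0][190:265,260:385]
cv2.imwrite("pics/c4.png",np.vstack([cv2.resize(x,(500,300),interpolation=cv2.INTER_CUBIC) for x in(a,b)])[:,:,::-1])
o=get_obs();print(o["eef_pos"],o["contact_force"])
E
```

```text
[591.82281965 346.68999447 183.98182725] [-0.22793175 -1.0244187  -0.97714454]
```

View pics/c4.png

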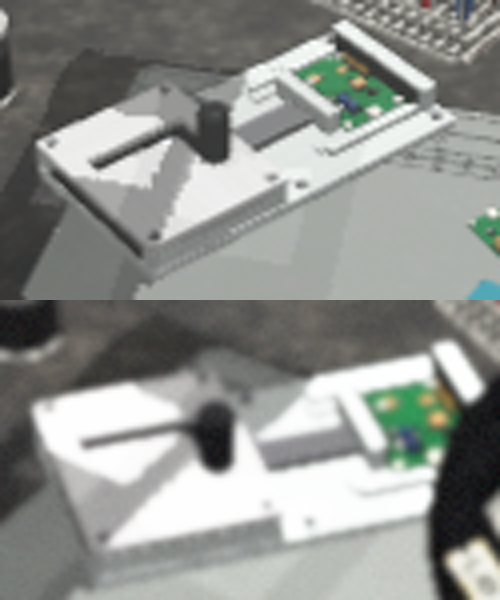

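The knob, with its top at (213,107) in the scene crop, stands at the end of the short leg. The board is square against the stop and the arm is clear. One numeric check on the knob, then I'll hand in.

```bash
python3 - <<'E'
from h import *
t=-.344;R=np.array([[np.cos(t),-np.sin(t)],[np.sin(t),np.cos(t)]])
for n,o,p in(("scene",(250,195),(213,107)),("side",(260,190),(215,108))):
    k=R.T@(onplane(n,(o[0]+p[0]/4-.4,o[1]+p[1]/4-.4),70)[:2]-[641.5,281]);print(n,k)
    ok=k[1]<-10
if ok: print(bot.sign_off())
E
```

```text
scene [-68.09331482 -17.75097117]
side [-67.8486027  -17.68835921]
the job is handed in; nothing more can be done
None
```

The job is handed in: the knob is locked at the end of the short leg (measured at jig (-68, -18) mm, as specified), the board sits square against the fixed stop, and the arm is clear.

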